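# Check the fridge stabiliser's live terminal with the pen tester

### The arm

A 7-joint arm with a two-finger parallel gripper is mounted at the origin on the work surface. World frame = base frame: x ahead of the robot, y to its left, z up, the work surface at z = 0. Lengths are in m, angles in rad, forces in N, time in s.
With the tool pointing down it reaches from about 0.4 to 0.85 m from the base axis. Payload 6.9 kg.
Tool frame: the origin (TCP) lies at the very end of the fingers, on their centre line; the grasp point (between the pads) lies ctrl.grip_depth behind it (ctrl.grip_depth is the distance from the TCP to the grasp point, in m); z points along the fingers, y is the line along which they close (so a half turn about z gives the same grasp; the last joint's range is limited). The gripper opens to 85 mm and grips with 20 to 120 N. Pads are 22 mm wide; open, the fingers measure 114 mm over their backs; the gripper's body (76 mm by 85 mm) begins 54 mm behind the grasp point. The pads swing forward as they close: fully open they stand 13 mm farther back than shut.
Start: joints at [1.254, 0.507, -0.238, 1.5, 0.126, 1.149, -0.155], TCP at [0.256, -0.57, 0.231] pointing down, gripper open.
Joint ranges: [-3.08, 3.08], [-0.24, 2.05], [-1.43, 1.35], [0, 2.5], [-1.52, 4.66], [0.17, 1.96], [-2.89, 2.89]. Speed limits (rad/s): [2.39, 2.39, 3.14, 3.14, 3.14, 3.14, 3.14].

### API

Orientations are given as a unit quaternion [w, x, y, z].
In Python, from cell import state, capture, ctrl, boxes_of, trace, tip_of gives the robot as it stands.
- The arm moves only by the tool send_rows, never from a script. Its argument "rows" is a list of rows, each a list of 7 numbers: the shift along the world's x, y, z in mm, then the turn, a rotation vector about the world's x, y, z in rad, then the gripper's target within -1 to 1 (shut at 1, half-way at 0, fully open at -1). In form: [[dx, dy, dz, rx, ry, rz, hand], ...]. A call has 1 to 5 rows; each row shifts and turns the commanded pose from where the row before left it; what a row does not reach is not made up. A row lasts 1/12 s, in which the tool goes at most 41.7 mm and 7.16 degrees, less where a joint would pass 70% of its speed; a pose out of reach is approached as far as the arm can. A call is refused whole if a number of a shift passes 41.7 or a number of a turn 0.125, either way. A call with a gripper value outside its range is refused whole. The fingers move at their own pace and stop on an object; "grip_force" is the grip in N (left out, the last holds). Time passes only in rows, so rows that do not move let the fingers close. It gives the time, the measured TCP pose, the force, the opening and the grip force at its end, in the units of the state.
- state(): the state, without advancing time (a new reading comes with each control period).
- capture(name): name is "scene" or "top" or "wrist"; returns a dict with "img" (384x512x3 uint8, red, green, blue), "depth" (384x512 float32, m along the optical axis (not along the pixel's ray), 0 where there is no reading), "vfov" (degrees; the focal length in pixels is half the picture's height over the tangent of half this angle, whatever the lens; pixels are square), "cx", "cy" (the principal point, pixels), "world_from_camera" (4x4, takes a point from camera to world coordinates). Camera axes: x right, y up, looking along -z (the intrinsics and any distortion apply to the point x, -y, -z); pixel columns grow to the right and rows downward; lengths in m; the calibration is good to about 2 mm. A picture is of the moment at which its call begins.
- ctrl.sign_off(): hands the job in; it is judged then, once.
Trained networks look in the newest picture that a camera, given by its name, has taken for a name from the list of things; names that differ only in an ending like _2 or _b are one class to them, and where a whole thing is asked for, a point or a joint stands for the part that bears it (a point fixed in the world has none). Each returns a list of dicts, best first, with "conf" (0 to 1); they miss things now and then, are a little off and sometimes report something else, mostly with a low value. They report only what shows in the picture. A call takes as long as a camera call.
- boxes_of(query, camera): "location" ([x, y, z] in m, in the coordinates of the camera as it stood for that picture, good to about 4 mm: the middle of the surface that is visible of it).
- trace(query, camera): "pixels" (384x512 bool, what is visible of it).
- tip_of(query, camera): "location" ([x, y, z] in m, in the coordinates of the camera as it stood for that picture, good to about 4 mm: a listed point, or the origin of a listed thing).
The state is a dict: "time_s": time; "joints": joint angles; "qvel": joint speeds; "tau": joint torques, N m; "position": TCP position; "tcp_rot": TCP orientation; "contact_force": force on the tool from outside, world axes, zero at the start; "torque": the same for the moment, N m; "grip_width": opening from 0.0 (shut) to 1.0 (fully open); "finger_force": force on a finger pad.
Only numpy, scipy, OpenCV 4.12 (cv2) and the standard library are available. Lean on these libraries where they do the work, as an engineer would, in place of code of your own. Each camera call takes 0.05 s, during which the arm holds its last target. There are 200 camera calls.

### The job

The fridge's voltage stabiliser lies face up on the kitchen shelf: push its yellow terminal cover open until it clicks into its catch and stays there. Then take the orange pen tester from the tool rack and hold it upright with its spring tip on the screw of the red live terminal, pressing lightly so that the tip gives part-way without bottoming. Finish while still holding it there; let nothing touch the blue and green terminals, and do not disturb the jug, the two tumblers or the tea tin.

Things in the scene. Friction and masses are not known exactly. Their poses are not given: they have to be found in the camera images.
- stabiliser: Cream wall-type voltage stabiliser, fixed on its back: 180 (x) x 280 (y) x 90 mm high, voltmeter and red switch at its +y end; origin centre of underside, z up. Terminal bay: opening 92 (x) x 40 (y) mm in the top face, centre x 0, y -94 mm; three terminals in a row along x, 24 mm apart, in any order. Catch housing, 106 mm high, at x 53 to 67, y -39 to -23; cover rails at x +-57, 96 mm high
- cover (a joint): Slide of the yellow cover over the bay, in m: 0 shut, 0.050 fully open at a hard stop, growing towards the stabiliser's +y. Starts at 0 to 0.010, the screws hidden. Friction about 1 N; from 0.040 to 0.0445 a spring ball resists (about 6 N in all), beyond that the cover snaps on towards 0.050 and is kept from running back. Clicked in: above 0.047
- cover_push (a point): Moves with the cover: middle of the -y face of the cover's upright finger rib, the face to push towards +y. Rib 50 long (x), 8 thick (y), 14 mm tall: its top is 7 mm above this point, the cover plate's top 7 mm below it (93.5 mm above the shelf). Axes as the stabiliser's. The top of the stabiliser is clear for 26 mm or more behind the rib (-y)
- term_live: Terminal with a RED plate 19 x 24 mm under a 12 mm brass screw head; fixed in the bay. Origin: centre of its underside; screw top 6 mm above it. The tip belongs on this one
- live_spot (a point): Centre of the top of the red terminal's screw head (flat, 12 mm across, 87 mm above the shelf and 3 mm below the stabiliser's face); z up
- term_neutral: The like terminal with a BLUE plate: touch with nothing
- term_earth: The like terminal with a GREEN plate: touch with nothing
- rack: Wooden tool rack, fixed, 60 (x) x 150 (y) x 75 mm high; origin centre of underside. The tester stands in the 12 mm hole in the middle of its top; two screwdrivers (24 mm handles, tops 141 mm above the shelf) are fixed at y +-52 mm, so fingers that close along the rack's x have room
- tester: Pen tester, 133 mm long, about 70 g, upright in the rack. Origin: underside of the handle (shoulder resting on the rack top, 75 mm above the shelf); z along the pen to its cap. Orange round handle 20 mm wide, z 0 to 75 mm; black cap 16 mm wide to 83; shaft 8 mm wide down to -36; steel tip 4 mm wide down to -50. Raise it 50 mm to leave the rack; grip it about z 45 mm, from above
- tester_point (a point): The very point of the tester's spring tip, on the pen's axis, 50 mm below the tester's origin when not pressed in; z along the pen towards the cap
- probe_tip (a joint): How far the tester's spring tip is pressed in, in m: 0 = out, 0.009 = bottomed. About 0.6 N at the start of its travel, growing 0.4 N per mm to 4.2 N at the bottom, stiff beyond
- jug: White ceramic jug, 175 mm tall, 104 mm wide with a handle to its +x reaching 84 mm from the axis; origin centre of underside. Bystander
- tumbler_a: Glass tumbler 85 mm tall, 70 mm wide at the rim; origin centre of underside. Bystander
- tumbler_b: Second glass tumbler, the same
- tea_tin: Aluminium tea tin, 74 mm wide, 105 mm tall with its knob; origin centre of underside. Bystander

How it is judged:
By the outcome, as a careful person would: the job done as asked, in the order asked, and still so for the second after the job is handed in, while the arm keeps its last pose, push and grip.
It also fails if it takes over 51 s, if anything falls off the work surface, if the arm or the gripper's body presses on something with over 40 N, if the wrist force passes 120 N, or if a joint passes its speed limit or range.

## Working session

There is one attempt and no reset: what is moved stays moved. The work goes in short steps, Python scripts to look and compute and a tool call to move; the robot and the scene stay as the last step left them, time stands still between calls to the robot, and variables do not carry over. Pictures are saved under pics/ and viewed, at most 10 in all, crops included, and the job is handed in when it is done.

Besides the shell and the picture viewer there is one more tool, called after "Request:" by a JSON object that holds its "name" and its "arguments", one argument or row to a line. send_rows: Moves the arm, as the interface text tells. Its arguments: {"type":"object","properties":{"rows":{"type":"array"},"grip_force":{"type":"number"}},"required":["rows"]}

```bash
mkdir -p pics; ls; cat > h.py <<'E'
import numpy as np, cv2
from cell import state, capture, ctrl, boxes_of, trace, tip_of
def f(c): return 192/np.tan(np.radians(c["vfov"])/2)
def W(c,p): return (c["world_from_camera"]@np.r_[p,1])[:3]
def cloud(c):
    v,u=np.mgrid[:384,:512]; d=c["depth"]; F=f(c)
    P=np.stack([(u-c["cx"])/F*d,-(v-c["cy"])/F*d,-d],-1)
    M=c["world_from_camera"]; Q=P@M[:3,:3].T+M[:3,3]; Q[d<=0]=np.nan; return Q
def save(c,n): cv2.imwrite("pics/"+n,c["img"][:,:,::-1])
def ask(names,cam,c,fn=tip_of):
    for q in names:
        try: r=fn(q,cam)
        except Exception as e: print(q,e); continue
        for d in r[:2]: print(cam,q,round(d["conf"],2),np.round(W(c,d["location"])*1000,1))
E
python3 - <<'E'
from h import *
s=state(); print({k:np.round(v,3) for k,v in s.items()}, ctrl.grip_depth)
cs=[]
for n in ("scene","top"):
    c=capture(n); print(n,[ (k,np.shape(v) if k in("img","depth","world_from_camera") else v) for k,v in c.items()]); cs.append(c["img"])
    ask(["stabiliser","cover_push","live_spot","term_live","term_neutral","term_earth","rack","tester","tester_point","jug","tumbler_a","tea_tin"],n,c)
m=np.vstack(cs); m=cv2.resize(m,None,fx=.78,fy=.78); cv2.imwrite("pics/a.png",m[:,:,::-1])
E
```

```text
pics
{'time_s': np.float64(0.0), 'joints': array([ 1.253,  0.508, -0.238,  1.501,  0.126,  1.149, -0.155]), 'qvel': array([-0.001,  0.   ,  0.001, -0.001, -0.001,  0.001,  0.   ]), 'tau': array([-0.0000e+00, -6.2060e+01, -2.1860e+00, -2.4966e+01,  1.3000e-02,
        1.2000e-02,  0.0000e+00]), 'position': array([ 0.256, -0.57 ,  0.23 ]), 'tcp_rot': array([-0.001,  0.978,  0.21 , -0.   ]), 'contact_force': array([ 0.45 , -0.122, -0.345]), 'torque': array([-0.009,  0.074,  0.021]), 'finger_force': np.float64(0.0), 'grip_width': np.float64(0.999)} 0.0187
scene [('img', (384, 512, 3)), ('depth', (384, 512)), ('vfov', 46.46713603488878), ('cx', 258.2908289121735), ('cy', 191.87475346779127), ('world_from_camera', (4, 4))]
scene stabiliser 0.86 [5.909e+02 9.990e+01 3.000e-01]
scene cover_push 0.61 [590.5  -6.6 104.6]
scene live_spot 0.49 [592.4  98.5   1.7]
scene live_spot 0.25 [775.7 -88.4   3.9]
scene term_neutral 0.45 [590.9 100.4   2.1]
scene rack 0.75 [ 497.7 -277.     1.5]
scene tester 0.63 [ 503.6 -282.7   73.7]
scene jug 0.71 [ 690.8 -393.4   -0.7]
scene tumbler_a 0.84 [779.  -86.1  -1.4]
scene tumbler_a 0.75 [ 775.8 -269.8    2.2]
scene tea_tin 0.86 [364.4 -97.4   0.6]
top [('img', (384, 512, 3)), ('depth', (384, 512)), ('vfov', 49.93775934926204), ('cx', 251.77899446819632), ('cy', 202.22788884172547), ('world_from_camera', (4, 4))]
top stabiliser 0.59 [592.7 103.5  -1.2]
top cover_push 0.7 [595.8  -4.5 100.3]
top live_spot 0.65 [594.   -2.6 102.1]
top live_spot 0.27 [ 497.1 -282.1    1. ]
top term_live 0.15 [786.5 -88.1  -2.7]
top rack 0.7 [ 497.9 -282.1    1.9]
top tester 0.54 [ 500.7 -279.9   70.2]
top tester 0.23 [367.2 -94.7  -2. ]
top tester_point 0.55 [ 776.4 -266.7    3.6]
top jug 0.8 [ 691.1 -389.    -2.8]
top tumbler_a 0.89 [782.5 -91.2  -3. ]
top tumbler_a 0.64 [ 774.9 -263.5    0.8]
top tea_tin 0.59 [368.2 -92.1  -3. ]
```

View pics/a.png

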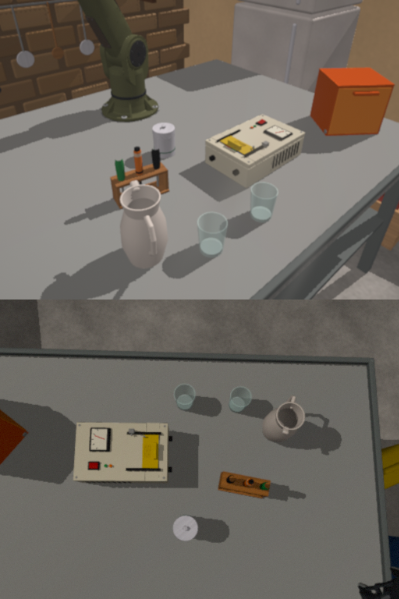

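The top view (lower half) shows the stabiliser at about (122,452) with the cover rib near (150,450), the rack at (245,484), and the tin, tumblers and jug clear of the path. Next come the yaw angles and exact positions from the depth images.

```bash
python3 - <<'E'
from h import *
for n in ("top","scene"):
    c=capture(n); Q=cloud(c); im=c["img"].astype(int)
    z=Q[...,2]
    def rect(m,t):
        p=Q[m][:,:2]*1000
        if len(p)<10: print(t,len(p)); return
        r=cv2.minAreaRect(p.astype(np.float32)); print(n,t,len(p),np.round(r[0],1),np.round(r[1],1),round(r[2],2),"med z",np.round(np.nanmedian(Q[m][:,2])*1000,1), "mean",np.round(p.mean(0),1))
    box=(Q[...,0]>.45)&(Q[...,0]<.73)&(Q[...,1]>-.1)&(Q[...,1]<.3)
    rect(box&(abs(z-.09)<.006),"stab")
    hsv=cv2.cvtColor(c["img"],cv2.COLOR_RGB2HSV)
    yel=box&(hsv[...,0]>20)&(hsv[...,0]<32)&(hsv[...,1]>170)
    rect(yel,"cover"); rect(yel&(z>.101),"rib")
    rb=(abs(Q[...,0]-.5)<.08)&(abs(Q[...,1]+.28)<.12)
    rect(rb&(abs(z-.075)<.006),"racktop")
    rect(rb&(z>.125),"tools")
    o=rb&(z>.085)&(hsv[...,0]<14)&(hsv[...,1]>150); rect(o,"tester")
    k=rb&(z>.150); rect(k,"cap")
    print(n,"zmax",np.nanmax(z[rb])*1000)
c=capture("wrist"); save(c,"w0.png")
E
```

```text
top stab 7463 [592.4 104.1] [179.9 280.1] 0.92 med z 91.2 mean [587.3 101.8]
top cover 886 [592.7  65.2] [106.7 146.1] 1.64 med z 94.7 mean [593.   14.7]
top rib 82 [ 5.92e+02 -4.00e-01] [48.   7.8] 2.42 med z 107.7 mean [ 5.925e+02 -5.000e-01]
top racktop 1068 [ 499.7 -277.5] [150.4  50.5] 79.63 med z 75.5 mean [ 498.9 -275.4]
top tools 148 [ 499.9 -274.1] [120.8  22.9] 78.83 med z 140.3 mean [ 497.9 -274.2]
top tester 82 [ 502.4 -250.3] [71.4 18.6] 79.35 med z 136.0 mean [ 499.5 -261.3]
top cap 54 [ 498.5 -277.2] [17.1 15.1] 45.25 med z 157.8 mean [ 498.6 -276.5]
top zmax 161.863081728005
scene stab 3636 [592.  101.6] [184.  284.2] 0.61 med z 90.9 mean [599.   81.7]
scene cover 346 [587.8   9.7] [ 43.8 100.9] 86.45 med z 94.9 mean [587.2   5.7]
scene rib 79 [592.8  -2.4] [50.4 13.4] 2.65 med z 106.7 mean [592.7  -4. ]
scene racktop 915 [ 499.9 -280. ] [151.1  53.9] 79.48 med z 75.6 mean [ 505.1 -285.4]
scene tools 323 [ 502.3 -281.4] [124.7  22.6] 79.26 med z 136.2 mean [ 504.5 -284.2]
scene tester 191 [ 505.5 -283.5] [19.5 10. ] 56.14 med z 114.0 mean [ 505.7 -284. ]
scene cap 60 [ 501.8 -280.1] [16.1 17.9] 32.85 med z 156.9 mean [ 502.1 -281.4]
scene zmax 161.04387286747544
```

Request:
{"name": "send_rows", "arguments": {
  "rows": [
    [20,30,0,0,0,0.07,1],
    [20,30,0,0,0,0.07,1],
    [20,30,0,0,0,0.07,1],
    [20,30,0,0,0,0.07,1],
    [20,30,0,0,0,0.07,1]
  ],
  "grip_force": 30
}}

```text
time_s: 1.87
position: [0.3571, -0.4185, 0.2314]
tcp_rot: [0.0, 0.926, 0.378, 0.0]
contact_force: [0.5, -0.2, 0.6]
grip_width: 0.297
finger_force: 0.0
```

Request:
{"name": "send_rows", "arguments": {
  "rows": [
    [20,30,0,0,0,0.07,1],
    [20,30,0,0,0,0.07,1],
    [20,30,0,0,0,0.07,1],
    [20,30,0,0,0,0.07,1],
    [20,30,0,0,0,0.07,1]
  ]
}}

```text
time_s: 2.28
position: [0.4571, -0.2685, 0.2316]
tcp_rot: [0.0, 0.846, 0.534, 0.0]
contact_force: [0.1, 0.4, -1.3]
grip_width: -0.001
finger_force: 0.0
```

Request:
{"name": "send_rows", "arguments": {
  "rows": [
    [20,28,0,0,0,0.07,1],
    [20,28,0,0,0,0.07,1],
    [20,28,0,0,0,0.07,1],
    [20,28,0,0,0,0.07,1],
    [20,28,0,0,0,0.07,1]
  ]
}}

```text
time_s: 2.7
position: [0.5572, -0.1286, 0.2315]
tcp_rot: [0.0, 0.74, 0.673, 0.0]
contact_force: [0.1, -0.7, -0.1]
grip_width: 0.002
finger_force: 0.0
```

```bash
cat >> h.py <<'E'
from scipy.spatial.transform import Rotation as R
def pose():
    s=state(); q=s["tcp_rot"]; r=R.from_quat([q[1],q[2],q[3],q[0]]).as_matrix()
    print("t",round(float(s["time_s"]),2),"p",np.round(np.array(s["position"])*1000,1),"yaw_y",round(float(np.degrees(np.arctan2(r[1,1],r[0,1]))),2),"z",np.round(r[:,2],4),"F",np.round(s["contact_force"],2),"w",round(float(s["grip_width"]),3),"ff",round(float(s["finger_force"]),1)); return s,r
E
python3 - <<'E'
from h import *
pose(); print(state()["joints"])
c=capture("wrist"); ask(["cover_push"],"wrist",c); Q=cloud(c); z=Q[...,2]
hsv=cv2.cvtColor(c["img"],cv2.COLOR_RGB2HSV)
m=(hsv[...,0]>20)&(hsv[...,0]<32)&(hsv[...,1]>150)&(z>.1)&(z<.12)
p=(Q[m]*1000).astype(np.float32); print(len(p))
if len(p)>10: print(cv2.minAreaRect(p[:,:2].copy()),np.median(p[:,2]),np.percentile(p,[2,98],axis=0))
save(c,"w1.png")
E
```

```text
t 2.7 p [ 557.2 -128.6  231.5] yaw_y -5.44 z [ 4.e-04 -3.e-04 -1.e+00] F [ 0.14 -0.67 -0.11] w 0.002 ff 0.0
[ 0.56945688  0.46401908 -0.59411978  1.64141797  0.28197603  1.12260431
 -0.19367137]
wrist cover_push 0.88 [589.1  -3.2 100.1]
691
((594.0975952148438, 0.7487282752990723), (50.049705505371094, 8.381559371948242), 0.6162028908729553) 107.03798 [[570.04306641  -3.33810382 100.85133667]
 [617.77388916   4.54834738 108.72397308]]
```

View pics/w1.png

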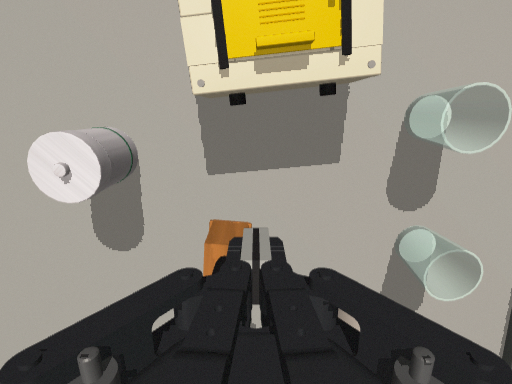

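The wrist view shows the cover's rib at about (285,40) and the shut fingers at (257,250). The rib centre measures about (593.5, 0) mm with its top at 107 mm, which matches the text. I'll descend in front of it.

Request:
{"name": "send_rows", "arguments": {
  "rows": [
    [9,15,-25,0,0,0.055,1],
    [9,15,-25,0,0,0.055,1],
    [9,13,-25,0,0,0,1],
    [9,13,-25,0,0,0,1],
    [0,8,-25,0,0,0,1]
  ]
}}

```text
time_s: 3.22
position: [0.5939, -0.0645, 0.1053]
tcp_rot: [0.0, 0.703, 0.711, 0.001]
contact_force: [0.3, 0.6, 0.7]
grip_width: -0.002
finger_force: 0.0
```

Request:
{"name": "send_rows", "arguments": {
  "rows": [
    [0,0,-8,0,0,0,1],
    [0,15,0,0,0,0,1],
    [0,15,0,0,0,0,1],
    [0,8,0,0,0,0,1],
    [0,5,0,0,0,0,1]
  ]
}}

```text
time_s: 3.63
position: [0.5927, -0.0224, 0.0991]
tcp_rot: [0.0, 0.703, 0.712, 0.0]
contact_force: [-0.4, 0.3, -0.4]
grip_width: 0.0
finger_force: 0.0
```

Request:
{"name": "send_rows", "arguments": {
  "rows": [
    [0,6,0,0,0,0,1],
    [0,6,0,0,0,0,1],
    [0,6,0,0,0,0,1],
    [0,6,0,0,0,0,1],
    [0,6,0,0,0,0,1]
  ]
}}

```text
time_s: 4.05
position: [0.5925, 0.007, 0.0984]
tcp_rot: [0.0, 0.703, 0.711, -0.0]
contact_force: [-0.7, -0.8, 0.1]
grip_width: -0.002
finger_force: 0.7
```

Request:
{"name": "send_rows", "arguments": {
  "rows": [
    [0,4,0,0,0,0,1],
    [0,4,0,0,0,0,1],
    [0,3,0,0,0,0,1],
    [0,3,0,0,0,0,1],
    [0,0,0,0,0,0,1]
  ]
}}

```text
time_s: 4.47
position: [0.5924, 0.0183, 0.0983]
tcp_rot: [0.001, 0.704, 0.711, -0.002]
contact_force: [-0.2, -6.0, 3.0]
grip_width: -0.002
finger_force: 3.0
```

Request:
{"name": "send_rows", "arguments": {
  "rows": [
    [0,2,0,0,0,0,1],
    [0,2,0,0,0,0,1],
    [0,1,0,0,0,0,1],
    [0,0,0,0,0,0,1]
  ]
}}

```text
time_s: 4.8
position: [0.5924, 0.0261, 0.0983]
tcp_rot: [-0.0, 0.703, 0.711, 0.0]
contact_force: [-0.3, -0.5, 0.3]
grip_width: -0.001
finger_force: 0.5
```

```bash
cat > cov.py <<'E'
from h import *
pose()
for n in ("top","scene"):
    c=capture(n); ask(["cover_push"],n,c); Q=cloud(c); z=Q[...,2]
    hsv=cv2.cvtColor(c["img"],cv2.COLOR_RGB2HSV)
    m=(hsv[...,0]>20)&(hsv[...,0]<32)&(hsv[...,1]>150)&(z>.088)&(z<.12)&(Q[...,0]>.45)&(Q[...,0]<.73)
    m[(Q[...,1]>.15)|(Q[...,1]<-.1)]=0
    for t,k in (("all",m),("rib",m&(z>.102))):
        p=(Q[k]*1000); print(n,t,len(p)); 
        if len(p)>10: print(np.round(np.percentile(p,[3,50,97],axis=0),1).tolist())
E
python3 cov.py
```

```text
t 4.8 p [592.4  26.1  98.3] yaw_y 0.67 z [-1.e-04  1.e-04 -1.e+00] F [-0.26 -0.48  0.32] w -0.001 ff 0.5
top all 0
top rib 0
scene cover_push 0.7 [590.   35.7 102.7]
scene all 254
[[540.8, 32.8, 92.7], [611.2, 46.5, 94.5], [637.2, 74.1, 109.1]]
scene rib 34
[[593.8, 29.9, 102.1], [606.9, 38.9, 108.0], [616.6, 45.0, 115.9]]
```

The force rose to 6 N at the ball and then dropped, so the cover has snapped past it. I'll push gently to the stop to be sure.

Request:
{"name": "send_rows", "arguments": {
  "rows": [
    [0,1,0,0,0,0,1],
    [0,1,0,0,0,0,1],
    [0,1,0,0,0,0,1],
    [0,0,0,0,0,0,1]
  ]
}}

```text
time_s: 5.33
position: [0.5924, 0.027, 0.0982]
tcp_rot: [0.001, 0.703, 0.711, -0.001]
contact_force: [-0.5, -6.6, 2.4]
grip_width: 0.001
finger_force: 3.1
```

Request:
{"name": "send_rows", "arguments": {
  "rows": [
    [0,1,0,0,0,0,1],
    [0,1,0,0,0,0,1],
    [0,1,0,0,0,0,1],
    [0,0,0,0,0,0,1]
  ]
}}

```text
time_s: 5.67
position: [0.5923, 0.0272, 0.0982]
tcp_rot: [0.002, 0.704, 0.71, -0.003]
contact_force: [-0.3, -12.0, 3.7]
grip_width: -0.003
finger_force: 6.2
```

Request:
{"name": "send_rows", "arguments": {
  "rows": [
    [0,-8,0,0,0,0,1],
    [0,-8,0,0,0,0,1],
    [0,-20,0,0,0,0,1],
    [0,-25,10,0,0,0,1],
    [0,-30,25,0,0,0,1]
  ]
}}

```text
time_s: 6.08
position: [0.5905, -0.0578, 0.1308]
tcp_rot: [-0.003, 0.702, 0.713, -0.001]
contact_force: [1.1, -1.1, 0.3]
grip_width: -0.001
finger_force: 0.0
```

Request:
{"name": "send_rows", "arguments": {
  "rows": [
    [0,-20,30,0,0,0,1],
    [0,-10,35,0,0,0,1],
    [0,0,35,0,0,0,1],
    [0,0,0,0,0,0,1]
  ]
}}

```text
time_s: 6.42
position: [0.5955, -0.0891, 0.2401]
tcp_rot: [0.004, 0.703, 0.711, 0.004]
contact_force: [0.9, 1.4, 1.0]
grip_width: 0.001
finger_force: 0.0
```

```bash
sed -i 's/("top","scene")/("top","scene","wrist")/' cov.py; cat >> cov.py <<'E'
save(c,"w2.png")
N=["term_live","live_spot","term_neutral","term_earth"]
ask(N,"wrist",c)
hh=hsv[...,0]; b=(Q[...,0]>.53)&(Q[...,0]<.66)&(Q[...,1]>-.04)&(Q[...,1]<.05)&(z>.07)&(hsv[...,1]>120)
for t,k in (("red",(hh<8)|(hh>172)),("green",(hh>45)&(hh<85)),("blue",(hh>95)&(hh<130))):
    p=Q[b&k]*1000; print(t,len(p)); 
    if len(p)>5: print(np.round(np.percentile(p,[3,50,97],axis=0),1).tolist())
E
python3 cov.py
```

```text
t 6.42 p [595.5 -89.1 240.1] yaw_y 0.6 z [ 1.050e-02  1.000e-04 -9.999e-01] F [0.85 1.38 0.99] w 0.001 ff 0.0
top cover_push 0.85 [594.9  42.7 101.1]
top cover_push 0.62 [ 689.3 -390.5   -4.9]
top all 883
[[543.2, 36.2, 90.8], [591.3, 57.9, 94.8], [642.6, 80.4, 109.1]]
top rib 87
[[568.2, 39.6, 104.3], [591.6, 43.5, 107.9], [617.1, 47.6, 111.7]]
scene cover_push 0.92 [591.   36.5 102.1]
scene cover_push 0.64 [619.5   2.7  86.2]
scene all 380
[[541.3, 33.8, 92.4], [594.9, 44.1, 94.9], [634.8, 75.0, 108.3]]
scene rib 72
[[569.3, 35.5, 102.5], [594.4, 39.3, 106.9], [616.9, 46.6, 109.4]]
wrist cover_push 0.94 [587.2  41.4 101.6]
wrist all 6027
[[544.8, 37.5, 91.8], [593.4, 57.2, 93.4], [642.1, 75.9, 107.6]]
wrist rib 642
[[570.5, 40.6, 104.3], [593.6, 44.1, 107.1], [616.9, 48.0, 108.6]]
wrist term_live 0.7 [573.5  11.5  75.8]
wrist live_spot 0.92 [571.3  14.4  87.9]
wrist term_neutral 0.65 [617.2  10.5  78.2]
wrist term_neutral 0.57 [570.5  14.   77.1]
wrist term_earth 0.63 [594.2  11.2  79.9]
red 433
[[560.4, -2.0, 80.3], [570.1, 9.7, 82.6], [579.0, 22.3, 84.2]]
green 387
[[584.8, -0.9, 81.1], [594.4, 10.0, 82.7], [603.3, 21.9, 84.1]]
blue 404
[[608.8, -1.3, 80.6], [618.1, 9.5, 82.6], [627.4, 22.1, 84.0]]
```

View pics/w2.png

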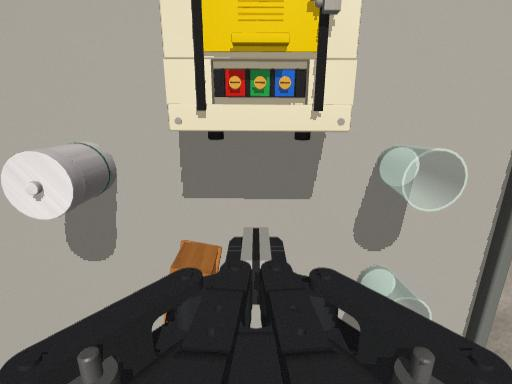

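The wrist view shows the cover open, with its rib at (260,38), and the terminals red (235,82), green (260,82) and blue (285,82) exposed. Their 24 mm spacing checks out, and the red screw is at about (570, 10). The tester comes next.

Request:
{"name": "send_rows", "arguments": {
  "rows": [
    [-13,-36,0,0,0,-0.04,-1],
    [-13,-36,0,0,0,-0.04,-1],
    [-13,-36,0,0,0,-0.04,-1],
    [-14,-36,0,0,0,-0.04,-1],
    [-14,-36,0,0,0,-0.03,-1]
  ]
}}

```text
time_s: 7.33
position: [0.5246, -0.2703, 0.233]
tcp_rot: [-0.0, 0.768, 0.641, -0.0]
contact_force: [0.8, 0.3, 0.4]
grip_width: 0.704
finger_force: 0.0
```

Request:
{"name": "send_rows", "arguments": {
  "rows": [
    [-14,-36,0,0,0,0,-1],
    [-14,-36,0,0,0,0,-1],
    [0,0,0,0,0,0,-1],
    [0,0,0,0,0,0,-1]
  ]
}}

```text
time_s: 7.67
position: [0.4957, -0.344, 0.2324]
tcp_rot: [-0.0, 0.769, 0.639, -0.001]
contact_force: [-0.6, 0.2, -0.5]
grip_width: 1.0
finger_force: 0.0
```

```bash
cat > tst.py <<'E'
from h import *
s,r=pose(); 
c=capture("wrist"); ask(["tester","rack"],"wrist",c); Q=cloud(c); z=Q[...,2]
rb=(abs(Q[...,0]-.5)<.09)&(abs(Q[...,1]+.28)<.1)
k=rb&(z>.151)&(z<.166)
hsv=cv2.cvtColor(c["img"],cv2.COLOR_RGB2HSV)
for t,m in (("cap",k),("racktop",rb&(abs(z-.075)<.004)),("tools",rb&(abs(z-.14)<.005)),("orange",rb&(z>.085)&(hsv[...,0]<14)&(hsv[...,1]>180))):
    p=(Q[m]*1000).astype(np.float32); print(t,len(p))
    if len(p)>5: print(np.round(np.percentile(p,[3,50,97],axis=0),1).tolist(),cv2.minAreaRect(p[:,:2].copy()))
for q in ("cap",):
    v,u=np.nonzero(k); print("pix",u.mean(),v.mean())
save(c,"w3.png")
E
python3 tst.py
```

```text
t 7.67 p [ 495.7 -344.   232.4] yaw_y -10.52 z [-1.4e-03 -1.0e-04 -1.0e+00] F [-0.59  0.2  -0.45] w 1.0 ff 0.0
wrist tester 0.86 [ 505.6 -275.4   74.7]
wrist rack 0.85 [ 499.8 -275.9    2.6]
cap 350
[[493.8, -283.5, 156.1], [500.6, -276.7, 157.7], [507.2, -270.1, 158.8]] ((500.64581298828125, -276.8106384277344), (14.63152027130127, 15.213905334472656), 80.99495697021484)
racktop 6103
[[471.3, -345.7, 73.2], [502.8, -263.8, 74.6], [531.2, -206.1, 76.0]] ((500.4244384765625, -276.88067626953125), (149.45687866210938, 50.17964172363281), 79.65394592285156)
tools 186
[[483.2, -329.1, 135.1], [501.6, -235.5, 137.9], [518.9, -223.9, 144.7]] ((500.6292724609375, -276.9897155761719), (113.0715560913086, 19.965665817260742), 79.7096939086914)
orange 98
[[453.6, -340.6, 137.8], [501.1, -278.4, 149.8], [521.7, -235.5, 265.5]] ((505.6935729980469, -286.5509033203125), (125.16773223876953, 85.93266296386719), 79.34696197509766)
pix 246.73142857142858 119.01714285714286
```

View pics/w3.png

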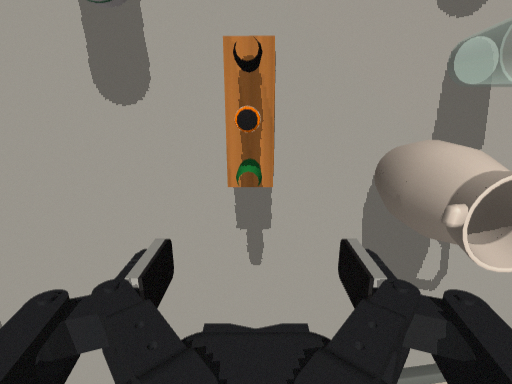

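The view shows the tester's cap at (247,119), between the screwdrivers at (247,55) and (249,172). The wrist measurement (500.5, -277, top 158) agrees with the top and scene cameras, so I'm going down on it.

Request:
{"name": "send_rows", "arguments": {
  "rows": [
    [2,30,0,0,0,0,-1],
    [2,27,0,0,0,0,-1],
    [0,10,0,0,0,0,-1],
    [0,0,-25,0,0,0,-1],
    [0,0,-25,0,0,0,-1]
  ]
}}

```text
time_s: 8.23
position: [0.5035, -0.2715, 0.1845]
tcp_rot: [0.002, 0.766, 0.643, 0.001]
contact_force: [0.1, -0.5, -0.0]
grip_width: 0.999
finger_force: 0.0
```

Request:
{"name": "send_rows", "arguments": {
  "rows": [
    [0,0,-25,0,0,0,-1],
    [0,0,-25,0,0,0,-1],
    [0,0,-20,0,0,0,-1],
    [0,0,-10,0,0,0,-1],
    [0,0,0,0,0,0,-1]
  ]
}}

```text
time_s: 8.65
position: [0.5008, -0.2724, 0.1014]
tcp_rot: [-0.002, 0.766, 0.642, -0.001]
contact_force: [0.1, 0.8, -0.5]
grip_width: 0.999
finger_force: 0.0
```

```bash
python3 -c "
from h import *
pose()"
```

```text
t 8.65 p [ 500.8 -272.4  101.4] yaw_y -10.07 z [-0.0031  0.002  -1.    ] F [ 0.09  0.77 -0.52] w 0.999 ff 0.0
```

Request:
{"name": "send_rows", "arguments": {
  "rows": [
    [0,-4.5,0,0,0,0,-1],
    [0,0,0,0,0,0,0.3],
    [0,0,0,0,0,0,1],
    [0,0,0,0,0,0,1],
    [0,0,0,0,0,0,1]
  ],
  "grip_force": 30
}}

```text
time_s: 9.07
position: [0.5018, -0.2787, 0.1041]
tcp_rot: [0.001, 0.767, 0.641, 0.0]
contact_force: [-0.4, -0.4, -0.8]
grip_width: 0.449
finger_force: 0.0
```

Request:
{"name": "send_rows", "arguments": {
  "rows": [
    [0,0,0,0,0,0,1],
    [0,0,0,0,0,0,1],
    [0,0,0,0,0,0,1],
    [0,0,0,0,0,0,1],
    [0,0,0,0,0,0,1]
  ]
}}

```text
time_s: 9.48
position: [0.5015, -0.2785, 0.1037]
tcp_rot: [0.0, 0.767, 0.641, -0.0]
contact_force: [-2.3, 1.0, 5.8]
grip_width: 0.226
finger_force: 29.5
```

Request:
{"name": "send_rows", "arguments": {
  "rows": [
    [0,0,5,0,0,0,1],
    [0,0,15,0,0,0,1],
    [0,0,20,0,0,0,1],
    [0,0,20,0,0,0,1],
    [0,0,20,0,0,0,1]
  ],
  "grip_force": 40
}}

```text
time_s: 9.9
position: [0.5012, -0.2782, 0.184]
tcp_rot: [-0.0, 0.767, 0.642, 0.0]
contact_force: [0.0, 1.0, -0.6]
grip_width: 0.221
finger_force: 39.0
```

Request:
{"name": "send_rows", "arguments": {
  "rows": [
    [0,0,20,0,0,0,1],
    [0,0,20,0,0,0,1],
    [7,30,0,0,0,0,1],
    [7,30,0,0,0,0,1],
    [7,30,0,0,0,0,1]
  ]
}}

```text
time_s: 10.32
position: [0.5225, -0.1878, 0.2237]
tcp_rot: [0.0, 0.768, 0.641, 0.0]
contact_force: [0.6, 0.1, -0.2]
grip_width: 0.225
finger_force: 39.1
```

Request:
{"name": "send_rows", "arguments": {
  "rows": [
    [7,30,0,0,0,0,1],
    [7,30,0,0,0,0,1],
    [7,30,0,0,0,0,1],
    [7,30,0,0,0,0,1],
    [7,30,0,0,0,0,1]
  ]
}}

```text
time_s: 10.73
position: [0.5574, -0.037, 0.2233]
tcp_rot: [-0.0, 0.767, 0.641, -0.0]
contact_force: [0.5, -0.1, -0.8]
grip_width: 0.224
finger_force: 39.1
```

Request:
{"name": "send_rows", "arguments": {
  "rows": [
    [7,25,0,0,0,0.04,1],
    [5,16,0,0,0,0.04,1],
    [0,0,0,0,0,0.04,1],
    [0,0,0,0,0,0.04,1],
    [0,0,0,0,0,0.03,1]
  ]
}}

```text
time_s: 11.15
position: [0.5694, 0.0024, 0.223]
tcp_rot: [-0.0, 0.702, 0.713, -0.0]
contact_force: [-0.1, -0.5, -1.1]
grip_width: 0.221
finger_force: 39.1
```

Request:
{"name": "send_rows", "arguments": {
  "rows": [
    [0,0,0,0,0,0,1],
    [0,0,0,0,0,0,1],
    [0,0,0,0,0,0,1]
  ]
}}

```text
time_s: 11.4
position: [0.5694, 0.0021, 0.2232]
tcp_rot: [-0.0, 0.703, 0.711, -0.0]
contact_force: [-0.0, -0.2, -0.5]
grip_width: 0.224
finger_force: 39.1
```

```bash
cat > pen.py <<'E'
from h import *
import sys
s,r=pose(); T=np.array(s["position"])*1000; ims=[]
for n in ("scene","top","wrist"):
    c=capture(n); ask(["tester_point","tester","live_spot","term_live"],n,c); ims.append(c)
    Q=cloud(c)*1000; hsv=cv2.cvtColor(c["img"],cv2.COLOR_RGB2HSV)
    tr=trace("tester",n)
    if tr:
        m=tr[0]["pixels"]&(np.hypot(Q[...,0]-T[0],Q[...,1]-T[1])<30); p=Q[m]
        v,u=np.nonzero(tr[0]["pixels"]); print(n,"trace",tr[0]["conf"],len(p),"uv",u.min(),u.max(),v.min(),v.max())
        for lo in range(int(T[2])-90,int(T[2])+70,20):
            k=(p[:,2]>lo)&(p[:,2]<lo+20)
            if k.sum()>3: print("  z",lo,k.sum(),np.round(np.median(p[k],0),1),np.round(np.ptp(p[k],0),1))
a=ims[0]; 
def px(c,w):
    q=np.linalg.inv(c["world_from_camera"])@np.r_[np.array(w)/1000,1]; return int(c["cx"]+f(c)*q[0]/-q[2]),int(c["cy"]+f(c)*q[1]/q[2])
u,v=px(a,[570,10,130]); print(u,v)
cr=a["img"][max(0,v-50):v+50,max(0,u-65):u+65]; cr=cv2.resize(cr,(520,400))
w=cv2.resize(ims[2]["img"],(533,400))[:,:280]
cv2.imwrite("pics/"+sys.argv[1],np.hstack([cr,w])[:,:,::-1])
E
python3 pen.py p1.png
```

```text
t 11.4 p [569.4   2.1 223.2] yaw_y 0.61 z [-3.e-04 -1.e-04 -1.e+00] F [-0.02 -0.19 -0.52] w 0.224 ff 39.1
scene tester_point 0.28 [568.9  -0.7 195. ]
scene tester 0.75 [569.   -0.7 195.1]
scene live_spot 0.63 [569.4   3.7  83.2]
scene live_spot 0.33 [773.2 -87.3   4.7]
scene term_live 0.44 [573.7   6.8  80.3]
scene trace 0.8 277 uv 292 300 109 163
  z 133 4 [567.1   0.7 149.3] [3.2 6.7 2.8]
  z 153 22 [569.2  -1.  163.3] [ 8.8  8.1 19.4]
  z 173 27 [569.5  -2.1 183.3] [ 7.4  7.7 19.3]
  z 193 64 [573.6  -5.5 204.8] [17.4 18.2 17.3]
  z 213 53 [570.5  -7.4 220.5] [19.8 12.4 19.2]
  z 233 42 [569.5  -7.8 243.3] [13.   8.1 19.3]
  z 253 47 [569.7  -7.7 263.8] [16.   6.5 18.8]
  z 273 18 [568.3  -5.4 277.2] [13.9 10.5  5.6]
top trace 0.56 0 uv 279 346 220 254
wrist tester 0.83 [571.9   7.1 195.6]
wrist tester 0.41 [572.6  12.4  78.5]
wrist live_spot 0.6 [566.1  15.   87.8]
wrist term_live 0.75 [569.3  11.1  78.2]
wrist term_live 0.71 [595.   11.4  79.7]
wrist trace 0.56 4499 uv 231 280 200 327
  z 133 8 [568.7   5.8 148.8] [3.2 1.  4.3]
  z 153 66 [568.7   7.6 165.7] [ 7.8  3.5 13.9]
  z 173 27 [569.4   7.7 175.1] [7.2 2.4 6.6]
  z 193 332 [568.7  12.8 206. ] [20.  12.  18.2]
  z 213 488 [568.7  12.5 223.9] [19.2  8.6 19.9]
  z 233 712 [568.8  12.5 244. ] [19.2  8.4 19.8]
  z 253 1512 [568.8  11.6 266.3] [20.9 15.5 20. ]
  z 273 1352 [569.2   5.7 276.9] [15.3 16.4  5.6]
297 168
```

View pics/p1.png

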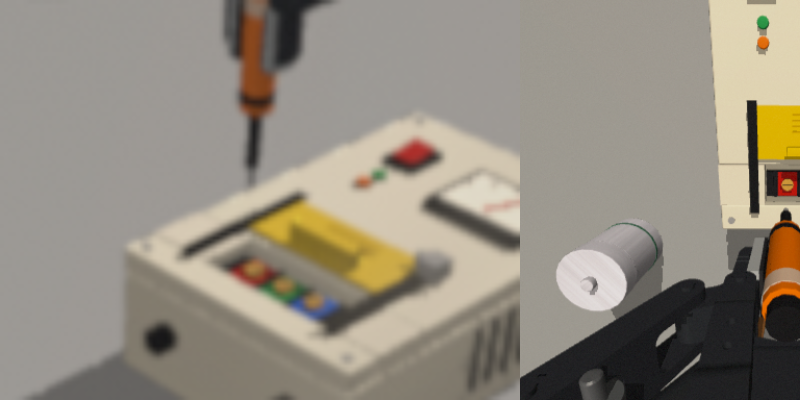

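The left panel shows the pen hanging vertical with its tip at (250,183), above the red terminal at (250,268). In the right panel the red screw is at (787,184), just ahead of the tip. I'll measure tip against screw within each camera, so that calibration bias cancels.

```bash
cat > rel.py <<'E'
from h import *
from scipy.optimize import least_squares
s,r=pose(); T=np.array(s["position"])*1000; ax0=T
for n in ("scene","wrist"):
    c=capture(n); Q=cloud(c)*1000; hsv=cv2.cvtColor(c["img"],cv2.COLOR_RGB2HSV); z=Q[...,2]
    b=(Q[...,0]>550)&(Q[...,0]<640)&(Q[...,1]>-12)&(Q[...,1]<32)&(z>78)&(z<92)
    br=b&(hsv[...,0]>10)&(hsv[...,0]<28)&(hsv[...,1]>70)
    k,l,st,ce=cv2.connectedComponentsWithStats(br.astype(np.uint8))
    for i in range(1,k):
        if st[i,4]>5: p=Q[l==i]; print(n,"screw",len(p),np.round(np.median(p,0),1),"mid",np.round((p.min(0)+p.max(0))/2,1),"ptp",np.round(np.ptp(p,axis=0),1))
    hh=hsv[...,0]; rd=b&((hh<7)|(hh>172))&(hsv[...,1]>120); p=Q[rd]
    if len(p)>5: print(n,"red mid",np.round((np.percentile(p,2,axis=0)+np.percentile(p,98,axis=0))/2,1))
    near=np.hypot(Q[...,0]-T[0],Q[...,1]-T[1])<25
    for t,lo,hi,R0 in (("shaft",T[2]-60,T[2]-33,4),("handle",T[2]-26,T[2]-4,10)):
        p=Q[near&(z>lo)&(z<hi)]
        if t=="handle": p=Q[near&(z>lo)&(z<hi)&(hsv[...,0]<15)&(hsv[...,1]>150)]
        if len(p)<6: print(t,len(p)); continue
        cam=c["world_from_camera"][:2,3]*1000; d=cam-T[:2]; d/=np.linalg.norm(d)
        g=least_squares(lambda a:np.hypot(p[:,0]-a[0],p[:,1]-a[1])-R0,p[:,:2].mean(0)-d*R0*.7,loss="soft_l1"); print(n,t,len(p),"axis",np.round(g.x,1),"from TCP",np.round(g.x-T[:2],1),"res",round(float(np.std(g.fun)),2))
    q=Q[near&(z>T[2]-85)&(z<T[2]-45)]; print(n,"lowest z",q[:,2].min() if len(q) else None,"-> below TCP",T[2]-(q[:,2].min() if len(q) else 0))
    if len(q): print(np.round(q[np.argsort(q[:,2])[:4]],1).tolist())
E
python3 rel.py
```

```text
t 12.3 p [569.4   2.6 223.3] yaw_y 0.69 z [-0.  0. -1.] F [ 0.1   0.28 -0.64] w 0.225 ff 39.1
scene screw 21 [568.1   7.2  87. ] mid [565.4   8.4  86.5] ptp [17.4 17.5  4.8]
scene screw 18 [593.2   6.8  87.4] mid [589.7   7.   86.8] ptp [17.4 12.   5.8]
scene screw 13 [616.6   4.9  88.2] mid [616.2   6.3  86.9] ptp [10.8  8.4  4.4]
scene red mid [568.1   7.   83.7]
scene shaft 38 axis [567.2   0.7] from TCP [-2.3 -1.8] res 1.16
scene handle 51 axis [566.9   1.7] from TCP [-2.5 -0.9] res 1.32
scene lowest z 146.97258298782467 -> below TCP 76.29653602060213
[[567.3, 2.3, 147.0], [566.0, 0.2, 147.2], [563.3, 3.0, 147.7], [566.0, 3.4, 148.7]]
wrist screw 108 [570.1  10.6  86.5] mid [570.1  10.   85.6] ptp [11.2 13.4  6.4]
wrist screw 104 [594.   10.9  86.5] mid [594.   11.2  85.2] ptp [10.4 11.2  5.1]
wrist screw 102 [617.7  11.2  86.6] mid [617.9  11.   86.5] ptp [11.4 10.8  3.3]
wrist red mid [570.   10.7  81.9]
wrist shaft 73 axis [568.8   4. ] from TCP [-0.7  1.5] res 0.16
wrist handle 326 axis [568.9   3.8] from TCP [-0.5  1.2] res 0.27
wrist lowest z 146.3908222261887 -> below TCP 76.8782967822381
[[567.1, 5.3, 146.4], [570.3, 4.8, 147.4], [568.7, 6.6, 147.7], [569.5, 6.0, 148.5]]
```

Wrist gives (+1.2, +6.8) and scene (+1.1, +5.9). I'll apply (1.2, 6.4) and descend to just above the screw.

Request:
{"name": "send_rows", "arguments": {
  "rows": [
    [1.2,6.4,0,0,0,0,1],
    [0,0,-14,0,0,0,1],
    [0,0,-14,0,0,0,1],
    [0,0,-14,0,0,0,1],
    [0,0,-6,0,0,0,1]
  ]
}}

```text
time_s: 12.82
position: [0.5699, 0.0093, 0.1737]
tcp_rot: [-0.001, 0.703, 0.711, -0.001]
contact_force: [-0.3, 0.1, -0.4]
grip_width: 0.225
finger_force: 39.1
```

Request:
{"name": "send_rows", "arguments": {
  "rows": [
    [0,0,-3,0,0,0,1],
    [0,0,0,0,0,0,1],
    [0,0,0,0,0,0,1],
    [0,0,0,0,0,0,1]
  ]
}}

```text
time_s: 13.15
position: [0.5711, 0.0091, 0.1731]
tcp_rot: [0.0, 0.703, 0.711, 0.001]
contact_force: [0.1, -0.2, -1.1]
grip_width: 0.223
finger_force: 39.1
```

```bash
sed -i 's/T\[2\]-85)/T[2]-77)/' rel.py; python3 rel.py; python3 - <<'E'
from h import *
F=[]
for i in range(6): capture("wrist"); F.append(state()["contact_force"])
print(np.mean(F,0),np.std(F,0))
w=capture("wrist")["img"]; cv2.imwrite("pics/w5.png",cv2.resize(w[80:260,160:370],None,fx=2.8,fy=2.8)[:,:,::-1])
E
```

```text
t 13.15 p [571.1   9.1 173.1] yaw_y 0.69 z [ 1.3e-03  1.0e-04 -1.0e+00] F [ 0.11 -0.16 -1.12] w 0.223 ff 39.1
scene screw 22 [566.1   7.6  85.9] mid [563.1  14.5  83.6] ptp [21.5 24.9  9.4]
scene screw 17 [592.2   7.3  86.6] mid [588.7   8.8  85.3] ptp [17.9 13.4  7. ]
scene screw 13 [616.2   4.9  87.4] mid [615.    7.3  86.9] ptp [12.7  9.2  3.6]
scene red mid [568.3   5.5  83.9]
scene shaft 35 axis [569.3   7.1] from TCP [-1.8 -2. ] res 1.17
scene handle 44 axis [569.4   8.2] from TCP [-1.8 -0.9] res 1.54
scene lowest z 98.60740077830454 -> below TCP 74.45878570728993
[[571.2, 5.7, 98.6], [569.8, 7.0, 100.3], [569.1, 7.6, 102.5], [570.0, 6.3, 106.1]]
wrist screw 125 [569.6  11.5  86.5] mid [570.   10.5  84.8] ptp [11.2 11.9  6.7]
wrist screw 149 [593.7  11.   86.6] mid [593.9  10.7  84.9] ptp [11.2 11.9  6.2]
wrist screw 144 [617.6  11.2  86.4] mid [618.   11.1  86. ] ptp [11.2 11.2  4.6]
wrist red mid [570.1  10.7  82.2]
wrist shaft 70 axis [570.5  10.6] from TCP [-0.7  1.4] res 0.19
wrist handle 322 axis [570.6  10.3] from TCP [-0.6  1.2] res 0.29
wrist lowest z 96.20124121907809 -> below TCP 76.86494526651639
[[568.8, 11.9, 96.2], [571.3, 12.3, 97.2], [569.6, 12.5, 97.9], [570.4, 12.6, 98.4]]
[-0.10367693  0.09402253 -0.85554995] [0.52718308 0.6649641  0.51771924]
```

View pics/w5.png

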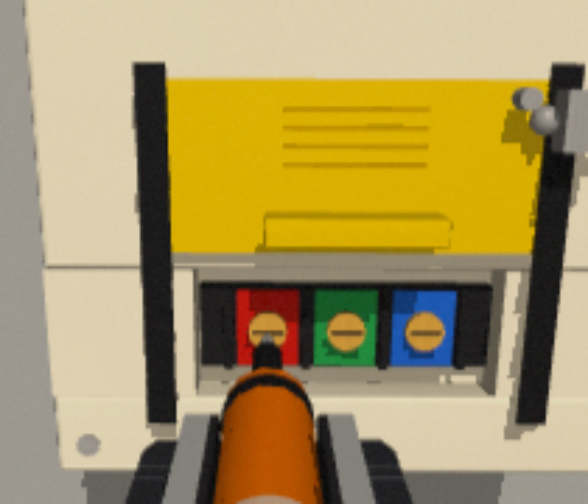

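The tip at (265,342) lies in line over the red screw at (267,330). The axes agree within 0.5 mm, with about 7 mm left to descend. I'll go down slowly and watch the force, whose baseline is Fz ≈ -0.85 N.

Request:
{"name": "send_rows", "arguments": {
  "rows": [
    [-0.3,0,-3,0,0,0,1],
    [0,0,-3,0,0,0,1],
    [0,0,0,0,0,0,1],
    [0,0,0,0,0,0,1],
    [0,0,0,0,0,0,1]
  ]
}}

```text
time_s: 14.02
position: [0.5702, 0.0089, 0.1662]
tcp_rot: [-0.0, 0.703, 0.711, -0.0]
contact_force: [-0.3, -0.1, 0.1]
grip_width: 0.223
finger_force: 39.0
```

```bash
cat > fz.py <<'E'
from h import *
F=[];P=[]
for i in range(8): c=capture("wrist"); s=state(); F.append(s["contact_force"]); P.append(s["position"])
print(s["time_s"],"F",np.round(np.mean(F,0),2),"sem",np.round(np.std(F,0)/8**.5,2),"p",np.round(np.mean(P,0)*1000,1))
E
python3 fz.py
```

```text
14.4167 F [-0.02  0.05 -1.06] sem [0.12 0.13 0.15] p [570.3   8.9 166.3]
```

Request:
{"name": "send_rows", "arguments": {
  "rows": [
    [0,0,-1,0,0,0,1],
    [0,0,-1,0,0,0,1],
    [0,0,-1,0,0,0,1],
    [0,0,0,0,0,0,1],
    [0,0,0,0,0,0,1]
  ]
}}

```text
time_s: 14.83
position: [0.5704, 0.009, 0.1633]
tcp_rot: [0.0, 0.703, 0.711, 0.0]
contact_force: [-1.1, 0.1, 1.1]
grip_width: 0.222
finger_force: 39.0
```

```bash
python3 fz.py
```

```text
15.2333 F [-0.14  0.42  0.71] sem [0.19 0.13 0.22] p [570.4   8.9 163.3]
```

Request:
{"name": "send_rows", "arguments": {
  "rows": [
    [0,0,-1,0,0,0,1],
    [0,0,-0.8,0,0,0,1],
    [0,0,0,0,0,0,1],
    [0,0,0,0,0,0,1],
    [0,0,0,0,0,0,1]
  ]
}}

```text
time_s: 15.65
position: [0.5704, 0.0089, 0.1615]
tcp_rot: [0.0, 0.703, 0.711, 0.0]
contact_force: [-0.3, -0.7, 1.1]
grip_width: 0.227
finger_force: 39.0
```

```bash
python3 fz.py; python3 rel.py; python3 cov.py | grep -A1 -E "rib|cover_push"; python3 - <<'E'
from h import *
c=capture("scene"); ask(["jug","tumbler_a","tea_tin"],"scene",c)
w=capture("wrist")["img"]; a=cv2.resize(c["img"][130:230,230:360],(400,308)); b=cv2.resize(w[100:254,170:370],(400,308)); cv2.imwrite("pics/f.png",np.hstack([a,b])[:,:,::-1])
E
```

```text
16.05 F [0.37 0.08 1.58] sem [0.18 0.2  0.12] p [570.4   8.9 161.5]
t 16.05 p [570.4   8.9 161.5] yaw_y 0.68 z [ 1.e-04  0.e+00 -1.e+00] F [ 1.35 -0.81  1.27] w 0.224 ff 39.0
scene screw 16 [570.1   6.3  86.2] mid [567.7  11.9  87.2] ptp [12.9 18.1  9.4]
scene screw 17 [593.    6.   87.6] mid [588.8   8.5  85.7] ptp [18.6 14.6  8.1]
scene screw 13 [616.6   5.   87.3] mid [616.6   6.8  87.3] ptp [ 9.8 10.   4.8]
scene red mid [568.7   6.7  83.8]
scene shaft 30 axis [568.2   7.8] from TCP [-2.1 -1.1] res 1.13
scene handle 44 axis [567.8   8.2] from TCP [-2.6 -0.7] res 1.49
scene lowest z 84.54238084182076 -> below TCP 76.9554892833987
[[555.9, -4.9, 84.5], [595.1, 5.9, 84.6], [574.8, 17.1, 84.6], [574.8, 10.0, 84.6]]
wrist screw 100 [570.4  12.7  86.5] mid [570.1  11.9  86.9] ptp [10.6  9.   5.9]
wrist screw 159 [593.9  11.1  86.6] mid [593.7  10.2  85.5] ptp [10.8 13.3  5.3]
wrist screw 160 [617.5  11.3  86.7] mid [617.8  11.   86.2] ptp [11.3 11.5  4. ]
wrist red mid [570.1  11.1  81.9]
wrist shaft 70 axis [569.7  10.4] from TCP [-0.7  1.5] res 0.17
wrist handle 320 axis [569.9  10.2] from TCP [-0.5  1.3] res 0.3
wrist lowest z 84.49882324596925 -> below TCP 76.99904687925022
[[562.3, 5.5, 84.5], [581.8, 17.0, 84.5], [548.1, -1.7, 84.5], [581.7, 21.2, 84.5]]
top rib 0
scene cover_push 0.56 [592.3  39.  101.5]
scene all 377
--
scene rib 78
[[569.6, 8.5, 102.4], [592.2, 39.0, 107.6], [616.2, 44.4, 112.8]]
wrist cover_push 0.86 [589.7  39.1  97. ]
wrist all 9005
--
wrist rib 831
[[570.6, 41.0, 104.5], [593.6, 45.1, 107.0], [617.1, 48.7, 108.3]]
scene jug 0.71 [ 6.886e+02 -3.940e+02  4.000e-01]
scene tumbler_a 0.85 [775.3 -88.5   1.9]
scene tumbler_a 0.85 [ 775.3 -266.7    1.9]
scene tea_tin 0.67 [362.4 -97.4   3.3]
```

View pics/f.png

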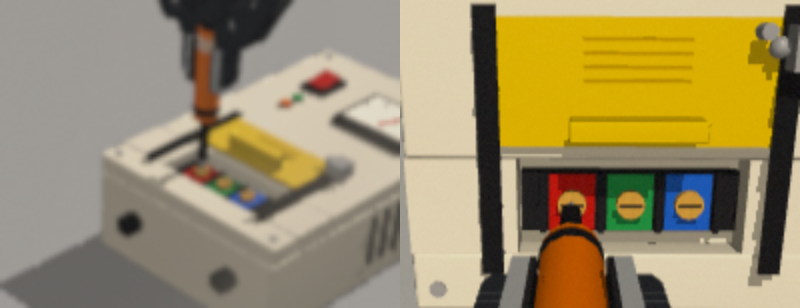

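The pen is upright on the red screw (right panel, tip at (570,210)). The net press is about 2.5 N, so the tip is in about 4.5 mm. The cover is still latched and the bystanders are where they were.

```bash
python3 -c "
from cell import ctrl
print(ctrl.sign_off())"
```

```text
the job is handed in; nothing more can be done
None
```

I handed the job in at about 16 s: the cover is clicked open, and the tester is held upright on the red live screw with its spring tip pressed in about 4.5 mm of 9 mm (about 2.5 N). The blue and green terminals were not touched, and the jug, tumblers and tea tin are where they were.

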